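# Seat the two snap-in end caps of a V-twin pump with the seating drift

## Robot

A 6-joint arm with a two-finger parallel gripper is mounted at the origin on a cart in front of the work surface, level with it; the furniture and walls round the work are solid. World frame = base frame: x ahead of the robot, y to its left, z up, the work surface at z = 0. Lengths are in mm, angles in rad, forces in N, time in s.
With the tool pointing down it reaches from about 350 to 975 mm from the base axis. Payload 7.1 kg.
Tool frame: the origin (TCP) lies at the centre of the arm's flange, where the gripper is bolted on; the fingertips stand ctrl.tcp_to_tips ahead of it and the grasp point (between the pads) lies 163 mm ahead of it (ctrl.tcp_to_tips is the distance from the TCP to the fingertips, in mm); z points along the fingers, y is the line along which they close (so a half turn about z gives the same grasp; the last joint's range is limited). The gripper opens to 88 mm and grips with 3 to 60 N. Pads are 20 mm wide; open, the fingers measure 115 mm over their backs; the gripper's body (75 mm by 178 mm) begins 61 mm behind the grasp point.
Start: joints at [-1.3, 0.423, 1.63, -0, 1.089, -0.019], TCP at [178.619, -598.917, 404.675] pointing down, gripper open.
Joint ranges: [-3, 3], [-0.9, 2.11], [0.09, 2.58], [-1.31, 4.45], [0.11, 2.69], [-2.54, 2.54]. Speed limits (rad/s): [2.39, 2.39, 3.01, 3.14, 3.14, 3.14].

## Interface

Orientations are given as a unit quaternion [x, y, z, w].
In Python, from rig import ctrl gives the robot as it stands. Calls block until the motion is done:
- ctrl.reach(position, orientation): joint-space move of the TCP to a pose.
- ctrl.move_l(position, attitude=None, velocity=150): straight line of the TCP; attitude=None keeps the orientation; velocity is the mean speed in mm/s.
- ctrl.set_joints(angles): joint-space move.
- ctrl.gripper_to(opening, grasp_force=None): opening from 0.0 (shut) to 1.0 (fully open); grasp_force is the grip in N (None keeps the last); returns when the fingers have stopped.
- ctrl.hold(seconds).
- ctrl.inverse_kinematics(position, orientation): joint angles nearest the present ones, or None.
- ctrl.sense(): the state.
- ctrl.capture(name): name is "scene" or "top" or "wrist"; returns a dict with "image" (384x512x3 uint8, red, green, blue), "z_map" (384x512 float32, mm along the optical axis (not along the pixel's ray), 0 where there is no reading), "fx", "fy", "cx", "cy" (pixels), "R" (3x3) and "t" (3): a world point X has camera coordinates R X + t; the wrist camera has in their place "T_tool_cam" (4x4, takes a point from camera to tool coordinates, whose origin is the TCP and whose axes are the flange's). Camera axes: x right, y down, z forward; pixel columns grow to the right and rows downward; lengths in mm; the calibration is good to about 2 mm. A picture is of the moment at which its call begins: read the wrist's pose just before it.
A pose or a line that the arm cannot do raises ctrl.Unreachable and nothing moves.
- ctrl.close_job(): hands the job in; it is judged then, once.
The state is a dict: "clock": time; "joints": joint angles; "qd": joint speeds; "joint_torque": joint torques, N m; "tcp_pos": TCP position; "eef_rot": TCP orientation; "wrist_force": force on the tool from outside, world axes, zero at the start; "torque": the same for the moment, N m; "grip_width": opening from 0.0 (shut) to 1.0 (fully open); "finger_force": force on a finger pad.
Only numpy, scipy, OpenCV 4.12 (cv2) and the standard library are available. Lean on these libraries where they do the work, as an engineer would, in place of code of your own. Each camera call takes 0.05 s, during which the arm holds its last target. There are 200 camera calls.

## Task

Both blue end caps of the V-twin pump stand proud of their barrels. Take the red-gripped seating drift and with its white foot press each cap, centred and square to it, until it clicks fully home, and stay on it a moment; then hang the drift by its collar in the green fork rack, upright, and let go. Touch the pump only with the drift, and leave the oil can, tin, tape roll and gauge case where they stand.

Things in the scene. Friction and masses are not known exactly. Their poses are not given: they have to be found in the camera images.
- pump: fixed V-twin pump, grey and aluminium, 150 mm high. Origin under the centre of its base plate, 130 (x) x 160 (y) x 12 mm; z up. Two finned barrels, 68 mm diameter, lean 30 degrees from vertical, the left one to +y, the right one to -y; their axes start on the crank axis 45 mm above the origin, rims 85 mm along them. A brass port points to +x. Stands at any of three places, yaw within 0.5
- cap_left (a joint): how far the left end cap is pressed in, m: 0 = proud (orange band 10 mm wide shows under its flange), 0.010 = home (flange on the barrel's rim). Snap fit: it resists with about 11 N at first, less and less until about 5 mm in, then jumps home and stays; let go earlier it springs back out
- cap_right (a joint): the same for the right end cap
- cap_left_top (a point): centre of the left cap's flat outer face; z = the face's outward normal (along the barrel). The cap is a blue disc 60 mm in diameter and 8 mm thick. The point moves with the cap: 103 mm along the axis from the crank axis when proud, 93 mm when home
- cap_right_top (a point): the same for the right cap
- drift: seating drift, 127 mm long, 0.25 kg, upright on its foot at the start. Origin at the centre of the foot's underside, z along the tool to the grip. White foot 46 mm diameter, z 0-14 mm; steel shank 20 mm diameter; steel collar 48 mm diameter, z 70-76; red grip 26 x 26 mm square, sides along x and y, z 76-126. With the fingertips just above the collar, the collar takes the pressing force
- drift_collar (a point): centre of the underside of the drift's collar, 70 mm above its origin on its axis; axes as the drift's
- rack: fixed green fork rack, origin on the bench, z up, yaw within 0.6. Two level prongs, top at 110 mm, 10 x 14 mm, 30 mm slot between; open at -x, closed at +x by an upright 119 mm high. Lips 5 mm high on the prong ends (x -37 to -31 mm). The drift's foot is wider than the slot: the shank enters from -x with the collar above the lips, then is lowered. Base x -35 to 75, y -50 to 50, 10 mm thick
- rack_seat (a point): where the centre of the collar's underside belongs: mid-slot at the prongs' top, 2 mm to +x of the rack's origin, 110 mm up; axes as the rack's
- oil_can: red oil can with a long spout, 68 mm in diameter, 152 mm high, origin under its centre, near the pump; to be left alone
- paste_tin: silver tin, 64 mm in diameter, 42 mm high, origin under its centre, in front of the drift; to be left alone
- tape_roll: roll of cream tape lying flat, 90 mm in diameter, 48 mm high, origin under its centre, behind the drift; to be left alone
- gauge_case: black case 55 x 150 x 31 mm (x, y, z), origin under its centre, behind the rack; to be left alone
Things that resemble listed ones, but are neither listed nor needed, are in the scene too. Of the things that look like the drift, the middle-sized one is meant.

How it is judged (in metres and radians):
On the way, in this order (a step that is already met when the one before it is completed fails the run):
1. one cap is clicked home with the drift's foot on it, centred within 12 mm and square within 8 degrees, for 0.2 s (((value of joint cap_left above 0.0085 m and distance between drift and cap_left_top below 0.012 m and angle between the z axis of drift and the z axis of cap_left_top, either way round below 0.14 rad) or (value of joint cap_right above 0.0085 m and distance between drift and cap_right_top below 0.012 m and angle between the z axis of drift and the z axis of cap_right_top, either way round below 0.14 rad))), for 0.2 s.
2. the other cap is clicked home in the same way, the first one still home (value of joint each of cap_left, cap_right above 0.0085 m and ((distance between drift and cap_left_top below 0.012 m and angle between the z axis of drift and the z axis of cap_left_top, either way round below 0.14 rad) or (distance between drift and cap_right_top below 0.012 m and angle between the z axis of drift and the z axis of cap_right_top, either way round below 0.14 rad))), for 0.2 s.
At the end, for the whole second after the job is handed in: Both caps are home (pressed in at least 8.5 of 10 mm) and the drift hangs by its collar in the fork rack, at rest, upright within 6 degrees, its collar within 14 mm of the seat (value of joint each of cap_left, cap_right above 0.0085 m and distance between drift_collar and rack_seat below 0.014 m and angle between drift's own z axis and vertical below 0.1 rad and linear speed of drift below 0.02 m/s); the robot touches nothing.
It fails at once if a bystander is pushed more than 30 mm or tipped more than 17 degrees (distance of any of oil_can, paste_tin, tape_roll, gauge_case from where it was at the start of the episode above 0.03 m or angle between any of oil_can, paste_tin, tape_roll, gauge_case's own z axis and vertical above 0.3 rad).
It fails at once if the fingers or the arm touch the pump or its caps with more than 2 N (contact force between any of the fingers, the arm and pump above 2 N).
It fails at once if the drift presses on the pump with more than 6 N while more than 17 degrees out of square with both caps (contact force between drift and pump above 6 N and angle between the z axis of drift and the z axis of cap_left_top, either way round above 0.3 rad and angle between the z axis of drift and the z axis of cap_right_top, either way round above 0.3 rad).
It also fails if it takes over 66 s, if anything falls off the work surface, if the arm or the gripper's body presses on something with over 40 N, if the wrist force passes 120 N, or if a joint passes its speed limit or range.

## Working session

There is one attempt and no reset: what is moved stays moved. The work goes in short steps, each a Python script; the robot and the scene stay as the last script left them, time stands still between calls to the robot, and variables do not carry over. Pictures are saved under pics/ and viewed, at most 10 in all, crops included, and the job is handed in when it is done.

```bash
ls; mkdir -p pics
python3 - <<'E'
from rig import ctrl
import cv2,numpy as np,pickle
s=ctrl.sense();print(s['tcp_pos'],s['eef_rot'],s['clock'],ctrl.tcp_to_tips)
d={}
for n in("scene","top","wrist"):
    c=ctrl.capture(n);d[n]=c
    cv2.imwrite(f"pics/{n}0.png",c['image'][:,:,::-1])
    print(n,{k:np.round(v,3).tolist() for k,v in c.items() if k not in('image','z_map')},(c['z_map']>0).mean())
pickle.dump((s,d),open('d0.pkl','wb'))
a=cv2.resize(cv2.imread('pics/top0.png'),(800,600));cv2.imwrite('pics/top0b.png',a)
a=cv2.resize(cv2.imread('pics/scene0.png'),(800,600));cv2.imwrite('pics/scene0b.png',a)
E
```

```text
pics
[ 178.5513641  -598.66892869  403.92293689] [ 9.89522079e-01  1.44379745e-01 -9.17960137e-05 -7.32193508e-04] 0.0 182.0
scene {'fx': 425.94, 'fy': 425.94, 'cx': 262.938, 'cy': 200.24, 'R': [[-0.84, -0.543, 0.021], [-0.32, 0.464, -0.826], [0.439, -0.7, -0.563]], 't': [459.399, 243.116, 1145.093]} 0.7539825439453125
top {'fx': 376.723, 'fy': 376.723, 'cx': 254.137, 'cy': 191.681, 'R': [[0.064, -0.998, 0.003], [-0.975, -0.063, -0.215], [0.215, 0.011, -0.977]], 't': [2.444, 541.683, 979.022]} 0.9958750406901041
wrist {'fx': 293.942, 'fy': 293.942, 'cx': 256.292, 'cy': 192.406, 'T_tool_cam': [[0.002, -0.955, -0.296, 82.382], [1.0, 0.002, 0.001, -0.977], [-0.001, -0.296, 0.955, 18.918], [0.0, 0.0, 0.0, 1.0]]} 0.9959615071614584
```

View pics/top0b.png

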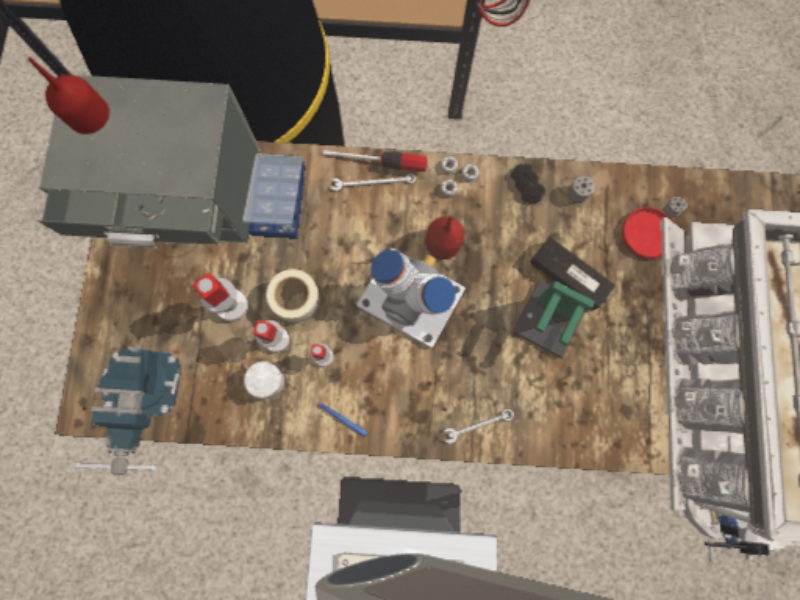

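View pics/scene0b.png

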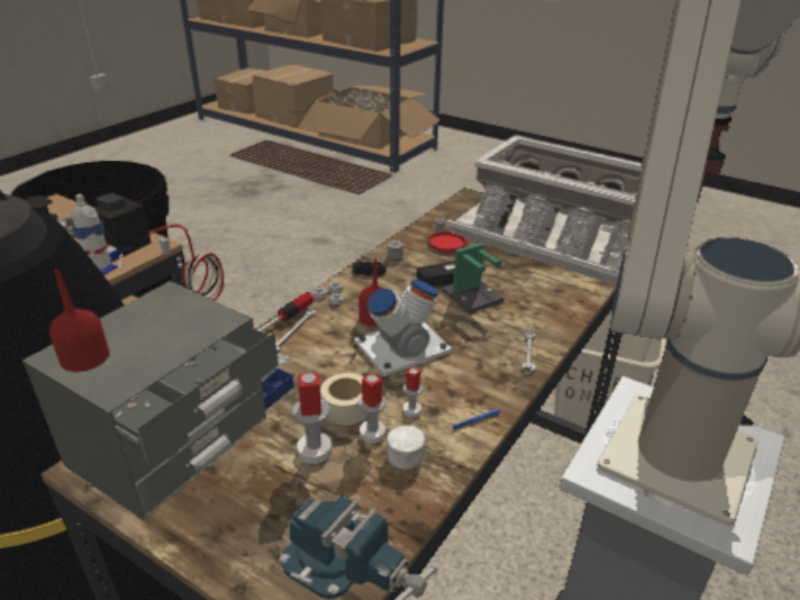

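The top view (800×600) shows the three drifts at (220,295), (268,333) and (320,355), so the middle one is meant. The pump caps are at (390,268) and (438,294), and the green rack at (560,315), open towards lower left. The scene view shows the same layout: grips at (309,393), (372,390) and (413,380), caps at (382,302) and (424,290).

```bash
cat > h.py <<'E'
import numpy as np, cv2
from scipy.spatial.transform import Rotation as Ro
def campose(c,s=None):
    "camera->world R, origin"
    if 'R' in c: R=np.array(c['R']);return R.T,-R.T@np.array(c['t'])
    T=np.array(c['T_tool_cam']);Rw=Ro.from_quat(s['eef_rot']).as_matrix()
    return Rw@T[:3,:3],Rw@T[:3,3]+np.array(s['tcp_pos'])
def ray(c,uv,s=None):
    R,o=campose(c,s);uv=np.atleast_2d(uv).astype(float)
    d=np.c_[(uv[:,0]-c['cx'])/c['fx'],(uv[:,1]-c['cy'])/c['fy'],np.ones(len(uv))]
    return o,d@R.T
def onplane(c,uv,z,s=None):
    o,d=ray(c,uv,s);return o+d*((z-o[2])/d[:,2])[:,None]
def pts(c,mask,s=None):
    v,u=np.nonzero(mask&(c['z_map']>0));o,d=ray(c,np.c_[u,v],s);return o+d*c['z_map'][v,u][:,None]
def cross2(o1,d1,o2,d2):
    d1=d1/np.linalg.norm(d1);d2=d2/np.linalg.norm(d2)
    k=np.linalg.lstsq(np.c_[d1,-d2],o2-o1,rcond=None)[0]
    p,q=o1+k[0]*d1,o2+k[1]*d2;return (p+q)/2,np.linalg.norm(p-q)
def col(c,name):
    h=cv2.cvtColor(c['image'],cv2.COLOR_RGB2HSV);H,S,V=[h[...,i].astype(int) for i in range(3)]
    return {'red':((H<8)|(H>172))&(S>150)&(V>60),'blue':(H>100)&(H<122)&(S>130)&(V>50),
     'green':(H>60)&(H<90)&(S>90)&(V>30)}[name]
def blobs(m,amin=30):
    n,l,st,ce=cv2.connectedComponentsWithStats(m.astype(np.uint8));
    return [(l==i,st[i],ce[i]) for i in range(1,n) if st[i,4]>=amin]
E
python3 - <<'E'
from h import *;import pickle
s,d=pickle.load(open('d0.pkl','rb'))
for n in('top','scene'):
  for k in('red','blue','green'):
    for m,st,ce in blobs(col(d[n],k)):
        P=pts(d[n],m);
        if len(P)<20: continue
        print(n,k,st.tolist(),ce.round(1),np.median(P,0).round(0),'z95',np.percentile(P[:,2],[2,95]).round(0))
E
```

```text
top red [18, 37, 51, 48, 1063] [47.9 65.1] [759. 530. 287.] z95 [231. 324.]
top red [257, 98, 16, 11, 132] [264.5 102.8] [818.  23.  34.] z95 [26. 39.]
top red [399, 133, 27, 32, 652] [411.7 148.2] [ 714. -424.    5.] z95 [ 0. 12.]
top red [277, 139, 10, 8, 46] [282. 142.] [684. -31.  74.] z95 [69. 83.]
top red [284, 138, 13, 24, 169] [290.3 150.2] [660. -56.  73.] z95 [ 56. 102.]
top red [124, 175, 22, 21, 186] [135.7 185.9] [515. 333. 158.] z95 [108. 164.]
top red [162, 205, 15, 13, 78] [170.  211.5] [460. 244. 125.] z95 [ 48. 129.]
top blue [272, 178, 19, 22, 311] [280.8 188.3] [536. -31. 136.] z95 [124. 147.]
scene red [274, 148, 24, 14, 238] [285.1 154.3] [ 718. -434.    3.] z95 [-3.  9.]
scene red [230, 167, 13, 42, 179] [234.8 192.2] [672. -12.  57.] z95 [  4. 119.]
scene red [31, 173, 38, 64, 1221] [ 49.1 214.4] [752. 553. 275.] z95 [226. 327.]
scene red [188, 187, 12, 12, 85] [193.8 192.2] [814.  26.  26.] z95 [-1. 34.]
scene red [260, 237, 9, 13, 85] [263.8 243. ] [434. 174.  79.] z95 [59. 93.]
scene red [191, 238, 14, 27, 268] [198.  253.3] [512. 353. 136.] z95 [101. 160.]
scene red [232, 241, 13, 19, 173] [237.8 250.5] [456. 264. 106.] z95 [ 79. 124.]
scene blue [264, 179, 16, 10, 70] [271.4 183.4] [538. -27. 134.] z95 [ 11. 145.]
scene blue [236, 185, 17, 16, 190] [244.  192.3] [579.  61. 133.] z95 [120. 144.]
```

Run:
```python
from rig import ctrl
from h import *;import pickle
L=[]
for p in [(500,-270,440),(510,-160,440),(550,-40,450),(550,60,450),(440,200,440),(440,290,440)]:
    ctrl.reach(list(p),[1,0,0,0]);ctrl.hold(.15);s=ctrl.sense();c=ctrl.capture('wrist');L.append((s,c))
    print(s['clock'],np.round(s['tcp_pos'],1))
pickle.dump(L,open('w.pkl','wb'))
I=[cv2.resize(c['image'][:,:,::-1],(266,200)) for s,c in L]
I=[cv2.resize(L[i][1]['image'][:,:,::-1],(400,300),interpolation=cv2.INTER_AREA) for i in (0,2,3,4)]
cv2.imwrite('pics/m1.png',np.vstack([np.hstack(I[:2]),np.hstack(I[2:])]))
```

```text
1.9833 [ 499.6 -270.8  439.9]
2.7 [ 510.  -161.   440.1]
3.475 [549.7 -41.3 449.8]
4.1583 [550.1  58.8 450. ]
5.1 [441.1 199.1 440.2]
5.75 [440.2 289.  439.8]
```

View pics/m1.png

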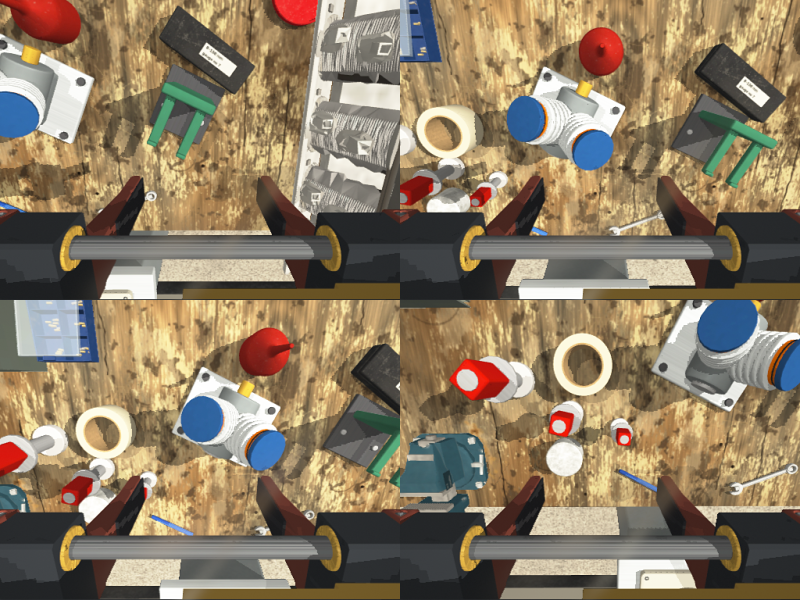

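The montage shows the pump with the oil can directly behind it (600,50), and both caps proud with orange bands at (545,110) and (590,150). The rack prongs open towards the robot at (165,145), with the case behind. The middle drift is at (565,422) with the tin just in front of it (565,458) and the tape roll behind it.

```bash
cat > meas.py <<'E'
from h import *;import pickle
def capfit(c,m,s):
    P=pts(c,m,s);k=np.ones(len(P),bool)
    for _ in range(8):
        ce=P[k].mean(0);n=np.linalg.svd(P[k]-ce,full_matrices=False)[2][2];n*=np.sign(n[2])
        k=abs((P-ce)@n)<max(1.2,np.percentile(abs((P-ce)@n),60))
    e=np.linalg.svd(P[k]-ce,full_matrices=False)[2][:2]
    (x,y),r=cv2.minEnclosingCircle(((P[k]-ce)@e.T).astype(np.float32))
    return ce+x*e[0]+y*e[1],n,r
if __name__=='__main__':
    L=pickle.load(open('w.pkl','rb'))
    for i,(s,c) in enumerate(L):
        for m,st,ce in blobs(col(c,'blue'),400):
            if st[0]<3 or st[0]+st[2]>509 or st[1]<3: continue
            C,n,r=capfit(c,m,s)
            if C[2]>60: print(i,'cap',C.round(1),n.round(3),round(r,1),'yaw,tilt',np.arctan2(n[1],n[0]).round(3),np.arccos(n[2]).round(3))
        if i>=2:
          for m,st,ce in blobs(col(c,'red'),100):
            P=pts(c,cv2.dilate(m.astype(np.uint8),np.ones((5,5)))>0,s);P=P[(P[:,2]<135)]
            zt=np.percentile(P[:,2],96) if len(P)>30 else 0
            if 85<zt<134 and 330<P[:,0].mean()<520:
                T=P[P[:,2]>zt-3];q=cv2.minAreaRect(T[:,:2].astype(np.float32))
                print(i,'grip top',zt.round(1),np.round(q[0],1),np.round(q[1],1),q[2],ce.round(0))
        if i<4:
            m=col(c,'green');P=pts(c,m,s)
            for lo,hi in((104,112.5),(116.5,123)):
                T=P[(P[:,2]>lo)&(P[:,2]<hi)]
                if len(T)<30: continue
                print(i,'rack',lo,len(T),np.median(T[:,2]).round(1),[np.round(a,1) for a in cv2.minAreaRect(T[:,:2].astype(np.float32))])
E
python3 meas.py
```

```text
0 rack 104 1567 110.9 [array([ 526.2, -241.3]), array([65.8, 82.2]), np.float64(65.0)]
0 rack 116.5 1019 119.7 [array([ 525.5, -240.2]), array([73.3, 84.6]), np.float64(65.5)]
1 cap [582.7  59.1 135.7] [0.218 0.448 0.867] 30.4 yaw,tilt 1.118 0.522
1 cap [538.6 -32.3 135.5] [-0.22  -0.449  0.866] 29.6 yaw,tilt -2.027 0.524
1 rack 104 1687 110.8 [array([ 526.5, -235.1]), array([65.9, 83.6]), np.float64(64.1)]
1 rack 116.5 971 119.8 [array([ 525.2, -238.8]), array([72.3, 85.5]), np.float64(65.0)]
2 cap [582.5  59.5 135.6] [0.217 0.448 0.867] 30.2 yaw,tilt 1.119 0.522
2 cap [538.4 -32.3 135.5] [-0.219 -0.449  0.866] 29.8 yaw,tilt -2.024 0.523
2 grip top 127.6 [463.7 248. ] [16.4 26.2] 76.9319076538086 [ 21. 242.]
2 grip top 96.5 [439.7 164.3] [19.3 19.8] 87.59365844726562 [104. 251.]
2 rack 104 1707 110.6 [array([ 526.9, -235. ]), array([66.8, 84.1]), np.float64(63.8)]
2 rack 116.5 820 119.7 [array([ 526.1, -238.4]), array([72.8, 84.4]), np.float64(64.1)]
3 cap [583.   59.7 135.4] [0.218 0.45  0.866] 29.7 yaw,tilt 1.12 0.524
3 cap [538.8 -31.7 135.9] [-0.217 -0.449  0.867] 29.9 yaw,tilt -2.021 0.522
3 grip top 128.2 [465.2 252.8] [24.9 25.7] 77.1336441040039 [100. 242.]
3 rack 104 993 110.2 [array([ 527.8, -232. ]), array([52.8, 89. ]), np.float64(71.3)]
4 grip top 128.9 [465.6 253.5] [24.8 25. ] 77.80933380126953 [207. 156.]
4 grip top 96.9 [439.9 165.2] [19.3 18.9] 83.92681884765625 [285. 174.]
5 grip top 128.8 [465.4 254.1] [25.  24.7] 77.48643493652344 [289. 155.]
5 grip top 96.7 [440.  165.5] [19.4 19. ] 84.74632263183594 [359. 173.]
```

Run:
```python
from h import *;import pickle
L=pickle.load(open('w.pkl','rb'))
for i in(0,1,2):
    s,c=L[i];P=pts(c,col(c,'green'),s);P=P[(P[:,2]>107)&(P[:,2]<124)]
    th=np.radians(65-90)
    # refine yaw: direction of lateral inner edges via PCA of each prong
    for _ in range(3):
        x=np.array([np.cos(th),np.sin(th)]);y=np.array([-x[1],x[0]])
        a=(P[:,:2]-[526,-239])@x;b=(P[:,:2]-[526,-239])@y
        mid=np.median(b);dd=[]
        pr=(P[:,2]<113)&(a<a.min()+60)
        for k in(pr&(b>mid),pr&(b<mid)):
            v=np.polyfit(a[k],b[k],1)[0];dd.append(v)
        th+=np.mean(dd)
    print(i,'yaw',th,'dd',np.round(dd,3))
    x=np.array([np.cos(th),np.sin(th)]);y=np.array([-x[1],x[0]])
    a=(P[:,:2]-[526,-239])@x;b=(P[:,:2]-[526,-239])@y;z=P[:,2]
    print('a range',np.percentile(a,[0.3,1,99,99.7]).round(1))
    for lo in range(-45,50,6):
        k=(a>=lo)&(a<lo+6)
        if k.sum()<10: continue
        bs=np.sort(b[k]);g=np.argmax(np.diff(bs));print(lo,k.sum(),'z',np.median(z[k]).round(1),np.round([bs[0],bs[g],bs[g+1],bs[-1]],1))
```

```text
0 yaw -0.4407177110861695 dd [ 0.002 -0.002]
a range [-43.4 -42.4  42.   42.1]
-45 118 z 115.6 [-28.6 -16.4  14.   27.1]
-39 141 z 111.1 [-28.7 -16.3  14.4  27.2]
-33 125 z 110.9 [-28.7 -16.2  14.   27.3]
-27 131 z 111.0 [-29.4 -16.2  14.2  27.8]
-21 135 z 110.8 [-29.5 -16.3  14.1  27.6]
-15 142 z 110.8 [-29.6 -16.1  14.   27.9]
-9 139 z 111.0 [-29.3 -16.2  14.2  27.8]
-3 143 z 110.9 [-29.3 -16.3  14.   27.8]
3 146 z 111.0 [-29.5 -16.1  14.   27.6]
9 145 z 111.0 [-29.1 -16.2  14.2  27.8]
15 149 z 110.9 [-29.2 -16.   14.1  28. ]
21 151 z 110.8 [-29.3 -16.1  14.2  27.8]
27 332 z 119.6 [-36.9 -35.5 -34.9  35.6]
33 447 z 120.0 [-37.6 -23.3 -22.7  35.8]
39 280 z 118.9 [-36.6  32.6  33.3  34.7]
1 yaw -0.4507122013366699 dd [ 0. -0.]
a range [-43.4 -42.7  41.5  41.8]
-45 119 z 115.5 [-28.9 -15.9  15.2  27.6]
-39 144 z 111.0 [-28.6 -16.   14.5  27.6]
-33 136 z 111.1 [-29.  -16.1  14.8  27.9]
-27 133 z 110.9 [-28.6 -16.   14.2  28. ]
-21 127 z 110.9 [-28.2 -15.9  14.7  27.9]
-15 144 z 110.8 [-28.6 -16.   14.6  28.1]
-9 137 z 110.9 [-28.8 -15.6  14.9  28. ]
-3 143 z 110.8 [-28.7 -15.9  14.9  2
[... 288 characters left out ...]
]
2 yaw -0.44959297038340174 dd [ 0.002 -0.002]
a range [-43.2 -42.3  41.6  42. ]
-45 108 z 115.5 [-28.7 -15.1  16.1  28.4]
-39 132 z 111.0 [-28.9 -14.9  14.9  28.5]
-33 118 z 110.8 [-29.1 -15.2  15.6  28.3]
-27 126 z 110.8 [-28.5 -15.5  15.2  28.4]
-21 122 z 110.8 [-29.  -15.   16.1  28.6]
-15 124 z 110.9 [-27.9 -15.2  15.6  28.5]
-9 127 z 110.8 [-28.8 -15.3  15.3  28.8]
-3 132 z 110.9 [-29.4 -15.3  15.2  28.9]
3 129 z 110.9 [-27.8 -15.4  16.2  28.3]
9 139 z 110.9 [-28.2 -14.9  15.2  28.9]
15 132 z 110.8 [-29.2 -14.7  15.9  28.8]
21 142 z 110.7 [-28.1 -15.1  15.2  29.2]
27 351 z 119.3 [-35.5 -35.  -33.9  36.9]
33 396 z 119.9 [-35.9 -14.8 -13.8  36.9]
39 185 z 119.5 [-35.8  33.4  35.2  36.6]
```

```bash
cat > m.py <<'E'
from rig import ctrl
from h import *
import time
DZ=260.0
seat=np.array([522.,-237.7,109.8]);rx=np.array([np.cos(-.447),np.sin(-.447),0]);ry=np.array([-rx[1],rx[0],0])
pc=np.array([560.7,13.6,45.]);py=np.array([44.3,91.6,0]);py/=np.linalg.norm(py)
ax={'L':.5*py+[0,0,np.sqrt(.75)],'R':-.5*py+[0,0,np.sqrt(.75)]}
def quat(zt,yt):
    z=np.array(zt,float);z/=np.linalg.norm(z);y=np.array(yt,float);y-=z*(y@z);y/=np.linalg.norm(y)
    return Ro.from_matrix(np.c_[np.cross(y,z),y,z]).as_quat().tolist()
def spin(q,a): return (Ro.from_quat(q)*Ro.from_euler('z',a)).as_quat().tolist()
def best(P,q,angs):
    "angle about tool z for which every position in P is reachable, least joint travel"
    j0=np.array(ctrl.sense()['joints']);r=[]
    for a in angs:
        J=[ctrl.inverse_kinematics(list(p),spin(q,a)) for p in P]
        if any(j is None for j in J): continue
        r.append((max(abs(np.array(j)-j0).max() for j in J),a,np.round(J[-1],2).tolist()))
    r.sort();return r
def st(t=''):
    s=ctrl.sense();print(t,round(s['clock'],2),np.round(s['tcp_pos'],1),'F',np.round(s['wrist_force'],1),'w',round(s['grip_width'],3),'ff',np.round(s['finger_force'],1));return s
E
python3 - <<'E'
from m import *
q=quat([0,0,-1],[.976,-.216,0]);P=[(465.4,253.5,DZ),(465.4,253.5,340)]
r=best(P,q,[0,np.pi]);print(r)
q=spin(q,r[0][1])
ctrl.gripper_to(.8)
ctrl.reach(list(P[1]),q);st()
ctrl.move_l(list(P[0]),velocity=90);st('down')
ctrl.gripper_to(.0,45);st('grip')
ctrl.move_l([465.4,253.5,420]);s=st('up')
R=Ro.from_quat(s['eef_rot']).as_matrix();print(R.round(3).tolist())
for k in 'LR':
    a=ax[k];print(k,best([pc+a*(d+DZ) for d in (150,92)],quat(-a,R[:,1]),np.linspace(-np.pi,np.pi,25))[:5])
print(best([seat+[0,0,DZ-70],seat-80*rx+[0,0,DZ-55]],quat([0,0,-1],ry),[0,np.pi]))
c=ctrl.capture('wrist');cv2.imwrite('pics/w2.png',c['image'][:,:,::-1])
c=ctrl.capture('scene');cv2.imwrite('pics/s2.png',cv2.resize(c['image'][100:300,130:390,::-1],(780,600)))
E
```

```text
[(np.float64(1.4365141060268471), 0, [0.48, 0.37, 1.89, -0.0, 0.88, 0.69]), (np.float64(4.57810675961664), 3.141592653589793, [0.48, 0.37, 1.89, -0.0, 0.88, -2.45])]
 7.59 [465.5 253.7 340.2] F [0.1 0.4 0.4] w 0.803 ff 0.0
down 8.63 [465.6 253.6 260.4] F [ 0.8  0.7 -0.1] w 0.802 ff 0.0
grip 9.38 [465.4 253.5 260. ] F [-0.   1.   0.4] w 0.295 ff 45.0
up 10.6 [465.1 253.3 419.1] F [-0.3 -0.9 -3.6] w 0.294 ff 45.0
[[0.216, 0.976, -0.002], [0.976, -0.216, -0.001], [-0.001, -0.001, -1.0]]
L [(np.float64(0.49084135839380627), np.float64(-0.2617993877991496), [0.32, 0.61, 1.49, -0.37, 1.43, 0.43]), (np.float64(0.49084135839380627), np.float64(0.0), [0.32, 0.61, 1.49, -0.37, 1.43, 0.69]), (np.float64(0.49084135839380627), np.float64(0.26179938779914913), [0.32, 0.61, 1.49, -0.37, 1.43, 0.95]), (np.float64(0.518464600676552), np.float64(0.5235987755982987), [0.32, 0.61, 1.49, -0.37, 1.43, 1.21]), (np.float64(0.543492741199949), np.float64(-0.5235987755982991), [0.32, 0.61, 1.49, -0.37, 1.43, 0.17])]
R [(np.float64(0.9755524146471326), np.float64(0.5235987755982987), [-0.44, 0.34, 1.96, 0.66, 0.95, -0.09]), (np.float64(0.9755524146471326), np.float64(0.7853981633974478), [-0.44, 0.34, 1.96, 0.66, 0.95, 0.17]), (np.float64(0.9755524146471326), np.float64(1.0471975511965974), [-0.44, 0.34, 1.96, 0.66, 0.95, 0.43]), (np.float64(0.9755524146471326), np.float64(1.3089969389957465), [-0.44, 0.34, 1.96, 0.66, 0.95, 0.69]), (np.float64(0.9755524146471326), np.float64(1.5707963267948966), [-0.44, 0.34, 1.96, 0.66, 0.95, 0.95])]
[(np.float64(0.9244929005306983), 3.141592653589793, [-0.45, 0.37, 1.98, -0.0, 0.79, 1.57]), (np.float64(2.2661266907689726), 0, [-0.45, 0.37, 1.98, -0.0, 0.79, -1.57])]
```

View pics/s2.png

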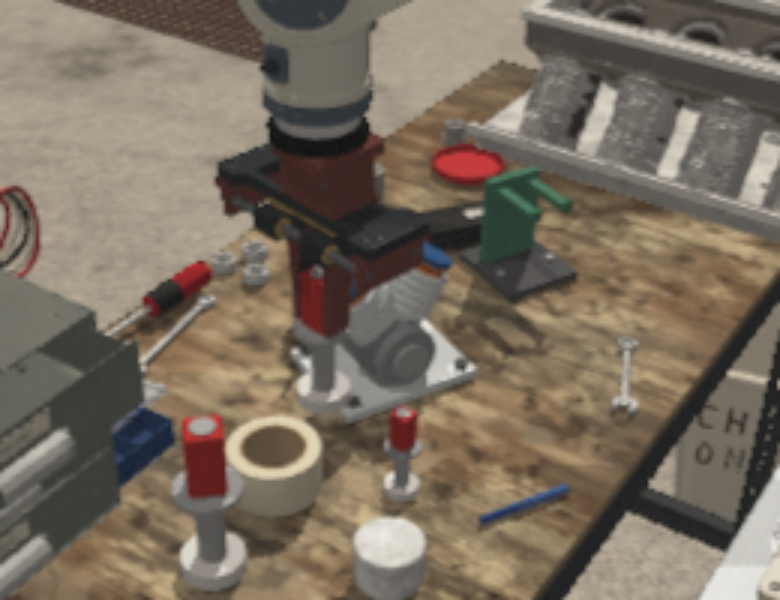

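The crop shows the drift held upright and clear, with the tin and tape undisturbed. Next I press the left cap.

```bash
cat >> m.py <<'E'
def press(k,ang):
    a=ax[k];R=Ro.from_quat(ctrl.sense()['eef_rot']).as_matrix();q=spin(quat(-a,R[:,1]),ang)
    ctrl.reach((pc+a*(150+DZ)).tolist(),q);st('approach')
    ctrl.move_l((pc+a*(107+DZ)).tolist(),q,100)
    for d in [104,102,100,98,96,94,93,92,91,90,89,88]:
        ctrl.move_l((pc+a*(d+DZ)).tolist(),q,25);s=st(d)
        f=np.array(s['wrist_force'])@a
        if d<=94 and f>16: break
    ctrl.hold(.6);s=st('held')
    print('axial pos',(np.array(s['tcp_pos'])-pc)@a-DZ)
    c=ctrl.capture('top');cv2.imwrite(f'pics/p{k}.png',cv2.resize(c['image'][130:260,190:350,::-1],(640,520)))
    c=ctrl.capture('scene');cv2.imwrite(f'pics/q{k}.png',cv2.resize(c['image'][130:260,190:350,::-1],(640,520)))
E
python3 -c "
from m import *
press('L',0)"
```

```text
approach 11.51 [649.3 198.4 399.3] F [ 0.  -0.9 -2.8] w 0.292 ff 45.0
104 12.36 [640.  177.6 360.5] F [-0.1  0.2 -2.5] w 0.291 ff 45.0
102 12.61 [639.8 176.8 359.1] F [-0.1  1.9  1.1] w 0.293 ff 45.0
100 12.86 [639.4 176.1 357.9] F [1.2 4.3 6. ] w 0.293 ff 45.0
98 13.11 [638.8 174.8 355. ] F [ 1.7  2.  -0.9] w 0.289 ff 45.0
96 13.36 [637.8 173.5 352.3] F [ 0.5  0.1 -1.8] w 0.297 ff 45.0
94 13.61 [637.6 172.7 351.1] F [-0.2 -0.4 -2.3] w 0.295 ff 45.0
93 13.86 [637.5 172.5 350.7] F [ 0.4 -1.2 -3.6] w 0.3 ff 45.0
92 14.11 [637.4 172.3 350.5] F [-0.1  2.7  2.5] w 0.296 ff 45.0
91 14.36 [637.3 172.2 350.5] F [-0.6  5.3  9.4] w 0.297 ff 45.0
90 14.61 [637.2 172.1 350.6] F [-0.8  6.8 13. ] w 0.292 ff 45.0
89 14.86 [637.1 172.  350.6] F [-0.5  9.3 18.9] w 0.293 ff 45.0
held 15.46 [637.1 172.  350.6] F [-0.7  9.  18.1] w 0.292 ff 45.0
axial pos 92.60896846103003
```

View pics/qL.png

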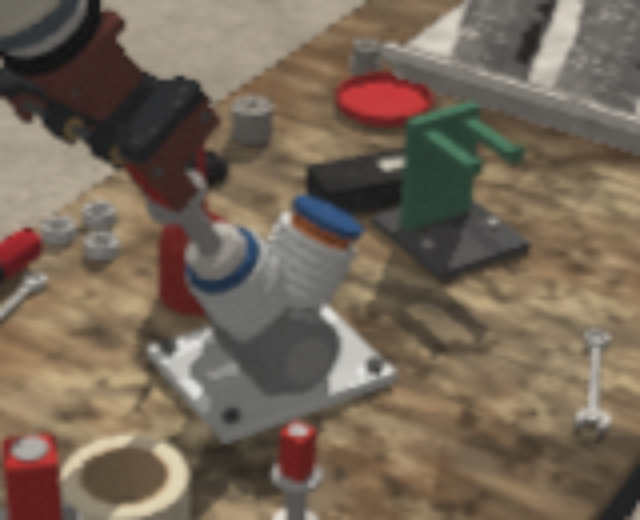

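The left cap is home with no orange band showing, and the foot sits centred on it (215,260). The right cap is still proud.

Run:
```python
from m import *
a=ax['L'];ctrl.move_l((pc+a*(150+DZ)).tolist())
R=Ro.from_quat(ctrl.sense()['eef_rot']).as_matrix()
ctrl.reach([545,13,465],quat([0,0,-1],R[:,1]));st('mid')
a=ax['R'];R=Ro.from_quat(ctrl.sense()['eef_rot']).as_matrix()
r=best([pc+a*(d+DZ) for d in (150,89)],quat(-a,R[:,1]),np.linspace(-np.pi,np.pi,25));print(r[:3])
press('R',r[0][1])
```

```text
mid 16.73 [544.   11.6 464.8] F [ 0.9 -0.  -2.6] w 0.294 ff 45.0
[(np.float64(0.6665942605497017), np.float64(0.26179938779914913), [-0.44, 0.35, 1.96, 0.67, 0.94, -0.31]), (np.float64(0.6665942605497017), np.float64(0.5235987755982987), [-0.44, 0.35, 1.96, 0.67, 0.94, -0.05]), (np.float64(0.6665942605497017), np.float64(0.7853981633974478), [-0.44, 0.35, 1.96, 0.67, 0.94, 0.22])]
approach 17.4 [ 472.2 -170.9  398.9] F [-0.4  0.3 -3. ] w 0.293 ff 45.0
104 18.25 [ 481.5 -150.4  360.5] F [-0.5  0.  -3.3] w 0.29 ff 45.0
102 18.5 [ 482.  -149.8  359.2] F [-2.7 -4.1  5.3] w 0.291 ff 45.0
100 18.75 [ 482.5 -148.7  357.2] F [-2.  -1.9  2.5] w 0.294 ff 45.0
98 19.0 [ 482.6 -147.3  354.5] F [-0.4 -0.7 -3.4] w 0.292 ff 45.0
96 19.25 [ 483.1 -146.4  352.9] F [-0.2 -0.4 -3. ] w 0.294 ff 45.0
94 19.5 [ 483.6 -145.6  351.4] F [ 0.1  0.1 -2.9] w 0.293 ff 45.0
93 19.75 [ 483.8 -145.5  351.1] F [-2.5 -2.8  2.1] w 0.292 ff 45.0
92 20.0 [ 483.9 -145.4  351. ] F [-8.7 -7.5 13.6] w 0.296 ff 45.0
held 20.6 [ 483.9 -145.4  351. ] F [-8.9 -7.2 13.1] w 0.292 ff 45.0
axial pos 93.29057062275689
```

View pics/qR.png

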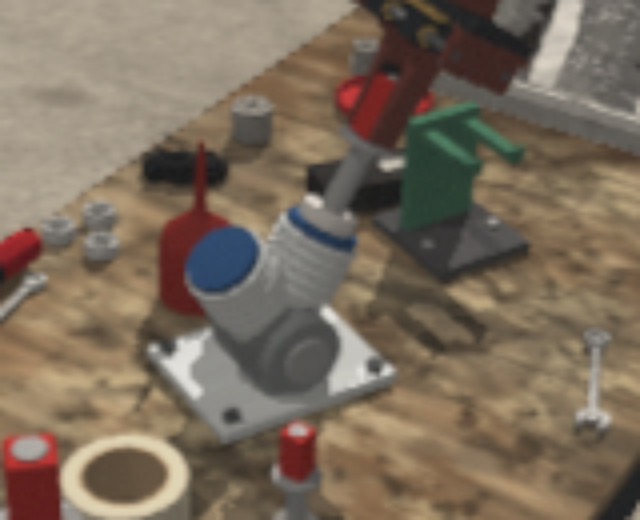

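Both caps are home with the foot centred on the right one (320,215). Next is the rack.

Run:
```python
from m import *
a=ax['R'];ctrl.move_l((pc+a*(170+DZ)).tolist())
p0=seat-85*rx;H=seat[2]+DZ-70
q=quat([0,0,-1],ry);r=best([p0+[0,0,300],[*seat[:2],H]],q,[0,np.pi]);print(r);q=spin(q,r[0][1])
ctrl.reach([*p0[:2],H+90],q);st()
ctrl.move_l([*p0[:2],H+14]);st()
ctrl.hold(.2);s=ctrl.sense()
for n in('top','scene'):
    c=ctrl.capture(n);cv2.imwrite(f'pics/r_{n}.png',c['image'][:,:,::-1])
    i=c['image'][120:260,280:440] if n=='top' else c['image'][120:260,230:390]
    cv2.imwrite(f'pics/rc_{n}.png',cv2.resize(i[:,:,::-1],(400,350)))
c=ctrl.capture('wrist');import pickle;pickle.dump((s,c),open('r.pkl','wb'))
cv2.imwrite('pics/rc.png',np.hstack([cv2.imread('pics/rc_top.png'),cv2.imread('pics/rc_scene.png')]))
```

```text
[(np.float64(1.3125133339963995), 0, [-0.45, 0.49, 1.81, -0.0, 0.84, -1.57]), (np.float64(1.8292627906357484), 3.141592653589793, [-0.45, 0.49, 1.81, -0.0, 0.84, 1.57])]
 22.56 [ 445.4 -200.7  389.3] F [-0.5  0.4 -3.3] w 0.296 ff 45.0
 23.22 [ 445.7 -201.1  314.2] F [-0.1  0.1 -1.9] w 0.295 ff 45.0
```

View pics/rc.png

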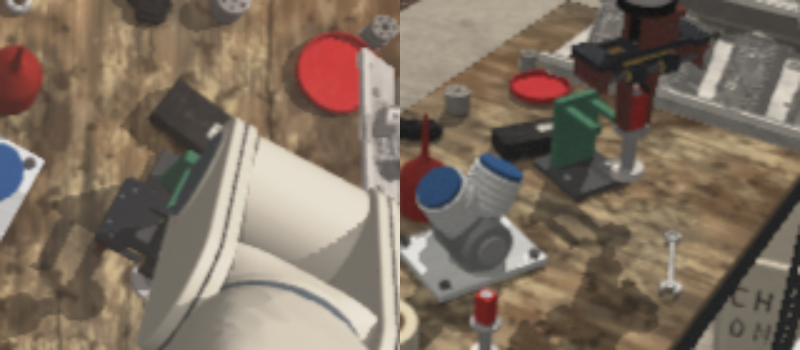

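The drift is upright in front of the fork (630,165 in the right panel), and both caps are home. Sliding it in.

Run:
```python
from m import *
H=seat[2]+DZ-70
ok=True
for d in (-60,-40,-20,-10,0):
    p=seat+d*rx;ctrl.move_l([*p[:2],H+14],velocity=70);s=st(d)
    if np.linalg.norm(np.array(s['wrist_force'])[:2])>6: ok=False;print('contact');break
if ok:
    for z in (7,4,2,1,0,-1,-2,-3,-4):
        ctrl.move_l([*seat[:2],H+z],velocity=30);s=st(z)
        if s['wrist_force'][2]>3: break
c=ctrl.capture('scene');cv2.imwrite('pics/t.png',cv2.resize(c['image'][120:230,260,None].repeat(1,1) if 0 else c['image'][110:240,260:420,::-1],(640,520)))
```

```text
-60 24.07 [ 468.1 -211.9  313.5] F [ 0.2  0.8 -2.1] w 0.296 ff 45.0
-40 24.51 [ 486.2 -220.6  313.7] F [ 0.7  0.8 -2.6] w 0.296 ff 45.0
-20 24.94 [ 504.3 -229.2  313.7] F [ 0.2  0.9 -3.1] w 0.289 ff 45.0
-10 25.23 [ 513.4 -233.6  313.8] F [-0.7 -0.1 -3. ] w 0.292 ff 45.0
0 25.52 [ 522.4 -237.9  313.8] F [-0.4 -0.5 -2.1] w 0.292 ff 45.0
7 25.91 [ 521.8 -237.6  306.4] F [ 0.1  0.5 -2. ] w 0.294 ff 45.0
4 26.16 [ 521.9 -237.7  303.6] F [-0.2  0.6 -3.5] w 0.294 ff 45.0
2 26.41 [ 521.9 -237.7  301.7] F [ 0.1  0.9 -3.8] w 0.291 ff 45.0
1 26.66 [ 522.  -237.7  300.8] F [ 0.6  0.4 -2.4] w 0.296 ff 45.0
0 26.91 [ 522.1 -237.7  300. ] F [-0.5  0.3  0.1] w 0.289 ff 45.0
-1 27.16 [ 522.1 -237.8  299.9] F [-3.   1.8  9.9] w 0.298 ff 45.0
```

View pics/t.png

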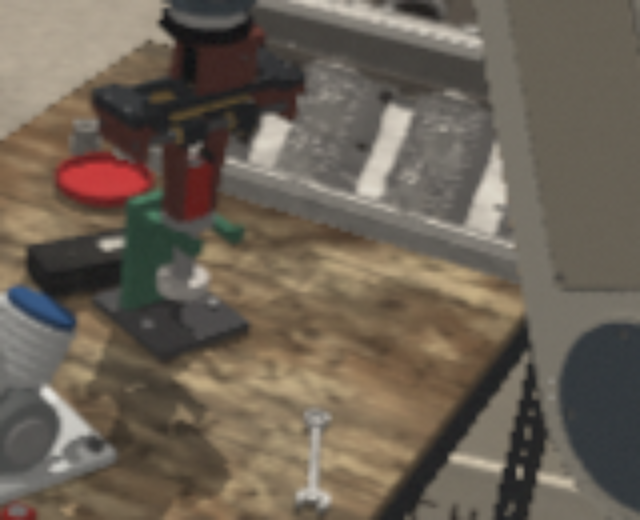

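The collar rests on the prongs at the expected height with the drift in mid-slot (185,240). Releasing and retreating.

Run:
```python
from m import *
H=seat[2]+DZ-70
ctrl.move_l([*seat[:2],H],velocity=30)
ctrl.gripper_to(.75);st('open')
ctrl.move_l([*seat[:2],H+130],velocity=110);
p=seat-60*rx;ctrl.reach([*p[:2],H+150],ctrl.sense()['eef_rot']);ctrl.hold(.5);s=st('up')
c=ctrl.capture('wrist')
for m,b,ce in blobs(col(c,'red'),60):
    P=pts(c,cv2.dilate(m.astype(np.uint8),np.ones((5,5)))>0,s);z=np.percentile(P[:,2],96);T=P[P[:,2]>z-3];q=cv2.minAreaRect(T[:,:2].astype(np.float32));print(ce.round(0),z.round(1),np.round(q[0],1),np.round(q[1],1))
w=cv2.resize(c['image'][:,:,::-1],(400,300))
c=ctrl.capture('scene');w2=cv2.resize(c['image'][110:245,230:410,::-1],(400,300))
cv2.imwrite('pics/f.png',np.hstack([w,w2]))
```

```text
open 28.24 [ 522.  -237.7  299.8] F [ 0.7 -1.   0.6] w 0.752 ff 0.0
up 30.43 [ 468.1 -211.9  449.5] F [ 0.8  0.1 -0.4] w 0.748 ff 0.0
[425. 242.] 150.2 [565.5 -91.6] [231.4   5.5]
[256. 238.] 168.7 [ 523. -237.] [24.2 25.5]
[209. 344.] 366.2 [ 442.1 -212.9] [14.8  2.5]
```

View pics/f.png

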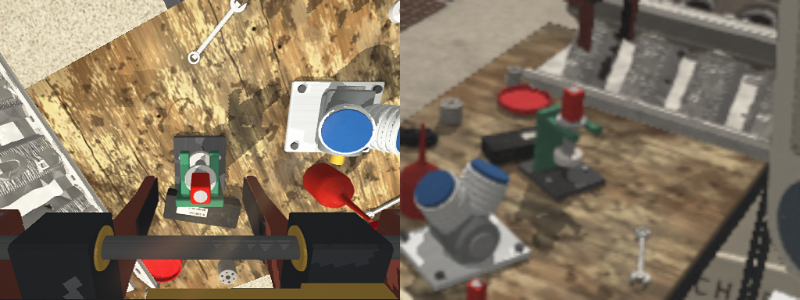

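The drift hangs upright in the fork. Its grip top is at (523, -237) mm against the seat at (522, -238), and its height is right. Both caps are home.

```bash
python3 -c "
from rig import ctrl
print(ctrl.close_job())"
```

```text
the job is handed in; nothing more can be done
None
```

Job handed in at about 30 s of the 66 s allowed: both caps were pressed fully home, and the drift hangs upright and released in the green fork rack, about 1 mm from the seat by camera; the verdict was not shown.

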